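# Open the pasteuriser drain one turn and start the pump

### The arm

A 6-joint arm with a two-finger parallel gripper is mounted at the origin on the work surface. World frame = base frame: x ahead of the robot, y to its left, z up, the work surface at z = 0. Lengths are in m, angles in rad, forces in N, time in s.
With the tool pointing down it reaches from about 0.375 to 0.9 m from the base axis. Payload 3.1 kg.
Tool frame: the origin (TCP) lies at the centre of the arm's flange, where the gripper is bolted on; the fingertips stand 173 mm ahead of it and the grasp point (between the pads) lies 155 mm ahead of it; z points along the fingers, x is the direction in which the jaws open and shut, and the axes are right-handed (so a half turn about z gives the same grasp; the last joint's range is limited). The gripper opens to 85 mm and grips with 20 to 120 N. Pads are 22 mm wide; open, the fingers measure 114 mm over their backs; the gripper's body (76 mm by 85 mm) begins 54 mm behind the grasp point. The pads swing forward as they close: fully open they stand 13 mm farther back than shut.
Start: joints at [0.947, 0.527, 1.433, -0, 1.181, -0.178], TCP at [0.269, 0.564, 0.405] pointing down, gripper open.
Joint ranges: [-3.08, 3.08], [-0.75, 2.2], [0.22, 2.44], [-1.43, 4.57], [0, 2.65], [-2.85, 2.85]. Speed limits (rad/s): [2.79, 2.79, 3.14, 3.14, 3.14, 3.14].

### API

Orientations are given as a unit quaternion [x, y, z, w].
In Python, from station import manip gives the robot as it stands.
- The arm moves only by the shell command python3 -m jog 'ROWS' [OPENING] [FORCE]. ROWS is JSON, a list that holds one entry, the list of rows, each a list of 4 numbers: the shift along the world's x, y, z in mm, then the turn about the world's z in degrees. A call has exactly 8 rows; each row shifts and turns the commanded pose from where the row before left it; what a row does not reach is not made up. A row lasts 1/8 s, in which the tool goes at most 62.5 mm and 10.7 degrees, less where a joint would pass 70% of its speed; a pose out of reach is approached as far as the arm can. A call is refused whole if a number of a shift passes 62.5 or a number of a turn 10.7, either way. A call with a gripper value outside its range is refused whole. OPENING is the opening in per cent of the stroke, from 0 (shut) to 100 (fully open), set as the call begins (- or left out, the last holds). The fingers move at their own pace and stop on an object; FORCE is the grip in N (left out, the last holds). Time passes only in rows, so rows that do not move let the fingers close, or fill a call up. It gives the time, the measured TCP pose, the force and the opening at its end, in the units of the state.
- manip.sense(): the state, without advancing time (a new reading comes with each control period).
- manip.snapshot(name): name is "scene" or "side" or "wrist"; returns the picture (400x640x3 uint8, red, green, blue); there is no depth.
- manip.camera_info(name): a dict with "fx", "fy", "cx", "cy" (pixels), "R" (3x3) and "t" (3): a world point X has camera coordinates R X + t. Camera axes: x right, y down, z forward; pixel columns grow to the right and rows downward; lengths in m; the calibration is good to about 2 mm. The wrist camera is an equidistant fisheye: a pixel r from the principal point sees the ray r / f radians off the axis. A picture is of the moment at which its call begins: read the wrist's pose just before it. camera_info takes no time and is no camera call; for the wrist camera it gives the pose at the moment of the call.
- manip.sign_off(): hands the job in, once; it reports no verdict.
The state is a dict: "t": time; "q": joint angles; "qd": joint speeds; "tau": joint torques, N m; "tcp_pos": TCP position; "tool_rot": TCP orientation; "force": force on the tool from outside, world axes, zero at the start; "ft_torque": the same for the moment, N m; "finger_gap": opening from 0.0 (shut) to 1.0 (fully open).
Only numpy, scipy, OpenCV 4.12 (cv2) and the standard library are available. Lean on these libraries where they do the work, as an engineer would, in place of code of your own. Each camera call takes 0.05 s, during which the arm holds its last target. There are 200 camera calls.

### The job

Open the drain valve by exactly one full turn: push its hand wheel round anticlockwise (seen from above) by the upright handle, until the handle is back where it started. Then press the pump's start button fully down and let it come up again. Only push with the fingers, never grip the handle or the wheel, and leave the bottles, pot and beaker where they stand.

Things in the scene. Friction and masses are not known exactly. Their poses are not given: they have to be found in the camera images.
- wheel_axis (a point): Point on the turning axis of the drain valve's hand wheel, at the top of its hub nut, 126 mm above the bench. The axis is vertical. The wheel is level, black, with three spokes; its round rim is a 16 mm bar on a 70 mm radius (156 mm over all), and the rim's top is 116 mm above the bench. The hub is 36 mm across and ends at this point. The valve under it is steel on a 120 mm square foot, with a bent pipe to either side, and is bolted down.
- handle (a point): Middle of the wheel's upright handle: a plain black grip 22 mm in diameter, a sleeve that spins freely on its upright pin, standing on the rim at the end of one spoke, 70 mm from the axis; its grip runs from 120 to 170 mm above the bench, with a 26 mm steel collar of 6 mm height at its foot. This point is 145 mm above the bench on the post's centre line. It moves with the wheel; where it stands round the wheel at the start is different every time.
- wheel (a joint): Angle of the wheel in rad: 0 at the start (valve shut, against its stop, so it will not turn clockwise), growing anticlockwise seen from above, 6.283 after one full turn. It runs on well past one turn (to 15.7) and there is no stop or click at one turn. The packing is stiff: about 0.30 N m to turn (4 to 5 N at the handle), and it stays where it is left.
- start_top (a point): Centre of the top face of the drain pump's start button (93 mm above the bench when up; it goes down with the button): a flat round black push button 36 mm in diameter on the top of the white pump control box (130 x 100 x 70 mm high, fixed). Pressed straight down. The valve and the box may change sides.
- start (a joint): Travel of the pump start button in m: 0 up, 0.007 fully down; a spring of about 5 N at full travel brings it back up when let go.
- milk_a: A loose milk bottle, cream with a pale green cap, 52 mm in diameter, 115 mm tall, standing just beyond the valve (seen from the robot). Origin at the centre of its underside. To be left alone.
- milk_b: Another like it, standing just before the valve, on the robot's side. Origin at the centre of its underside. To be left alone.
- milk_c: Another like it, standing just beyond the pump box. Origin at the centre of its underside. To be left alone.
- beaker: A loose steel beaker, 72 mm across the mouth, 85 mm tall, off to the left. Origin at the centre of its underside. To be left alone.
- spray: A loose white bottle with a grey cap, 60 mm in diameter, 160 mm tall, off to the right. Origin at the centre of its underside. To be left alone.
- pot: A loose small clear pot with a white cap, 54 mm in diameter, 60 mm tall, just before the pump box, on the robot's side. Origin at the centre of its underside. To be left alone.
Mind the look-alikes: they are no part of the job. Leave any yellow look-alike of the part that bears start_top alone.

How it is judged:
By the outcome, as a careful person would: the job done as asked, in the order asked, and still so for the second after the job is handed in, with the robot touching nothing.
It also fails if it takes over 72 s, if anything falls off the work surface, if the arm or the gripper's body presses on something with over 40 N, if the wrist force passes 120 N, or if a joint passes its speed limit or range.

## Working session

There is one attempt and no reset: what is moved stays moved. The work goes in short steps, Python scripts to look and compute and a shell command to move; the robot and the scene stay as the last step left them, time stands still between calls to the robot, and variables do not carry over. Pictures are saved under pics/ and viewed, about 8 in all and at most 12, crops included, and the job is handed in when it is done.

```bash
ls; mkdir -p pics
python3 - <<'E'
from station import manip
import cv2
for n in ("scene","side"):
    cv2.imwrite(f"pics/{n}0.png",manip.snapshot(n)[:,:,::-1])
    c=manip.camera_info(n);print(n,c)
s=manip.sense();print(s['t'],s['tcp_pos'],s['tool_rot'],s['force'],s['finger_gap'])
E
```

```text
pics
scene {'fx': 390.8839028576735, 'fy': 390.8839028576735, 'cx': 311.4393528984202, 'cy': 193.56760099236823, 'R': array([[-0.70698806,  0.70718043,  0.00798288],
       [ 0.48363405,  0.49167662, -0.72412168],
       [-0.51600967, -0.50808459, -0.68962603]]), 't': array([ 0.35934716, -0.1050738 ,  1.61186042])}
side {'fx': 393.587976189985, 'fy': 393.587976189985, 'cx': 321.6253070784614, 'cy': 200.95201713718853, 'R': array([[ 0.81192629, -0.58375215,  0.00302238],
       [-0.36280002, -0.50865208, -0.78080036],
       [ 0.45733123,  0.63285582, -0.62477329]]), 't': array([-0.42347738,  0.21324134,  1.38535018])}
0.1 [0.26924974 0.56366834 0.40381404] [ 8.45908999e-01  5.33326298e-01 -9.32479177e-04  3.95144589e-04] [-0.25724739  0.1898987   0.38697195] 1.0023990039375035
```

View pics/scene0.png

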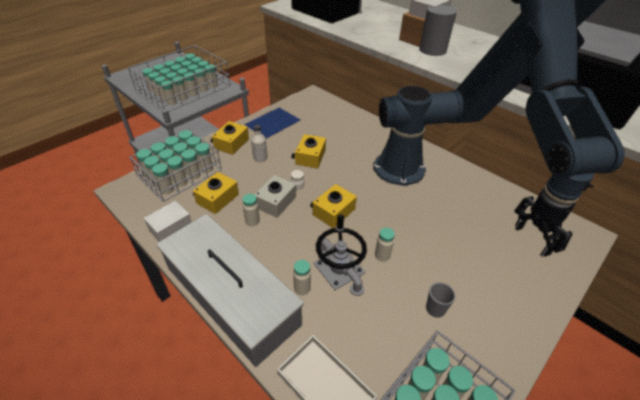

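View pics/side0.png

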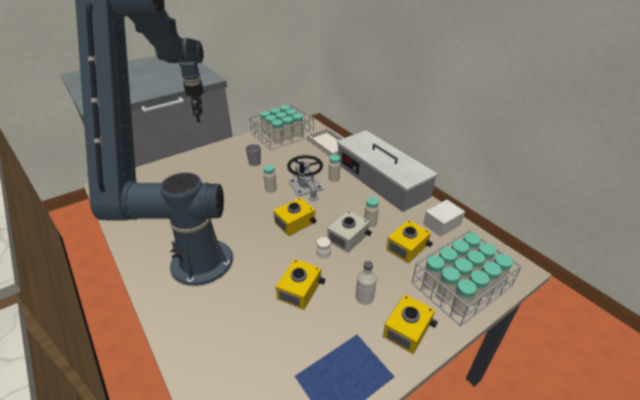

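The scene view shows the wheel hub near (341,246), its handle top near (340,219), and the white box's button near (275,187). In the side view the hub is near (305,165) and the button near (349,217). I'll triangulate these roughly and enlarge crops.

```bash
cat > h.py <<'E'
import numpy as np
from station import manip
def atz(n,u,v,z):
    c=manip.camera_info(n);R=c['R'];t=c['t']
    d=R.T@np.array([(u-c['cx'])/c['fx'],(v-c['cy'])/c['fy'],1]);o=-R.T@t
    return o+d*(z-o[2])/d[2]
def proj(n,X):
    c=manip.camera_info(n);p=c['R']@np.array(X)+c['t'];return c['cx']+c['fx']*p[0]/p[2],c['cy']+c['fy']*p[1]/p[2]
E
python3 - <<'E'
from h import *
import cv2
print('hub',atz('scene',341,246,.126),atz('side',305,165,.126))
print('btn',atz('scene',275,187,.093),atz('side',349,217,.093))
print('htop',atz('scene',340,219,.170))
a=cv2.imread('pics/scene0.png')[200:310,280:400];b=cv2.imread('pics/side0.png')[140:210,260:340]
a=cv2.resize(a,(480,440),interpolation=3);b=cv2.resize(b,None,fx=4,fy=4,interpolation=3)
b=cv2.copyMakeBorder(b,0,440-b.shape[0],0,0,0)
cv2.imwrite('pics/c1.png',np.hstack([a,b]))
E
```

```text
hub [0.55467902 0.16829153 0.126     ] [0.53529661 0.13833991 0.126     ]
btn [ 0.50174879 -0.19021473  0.093     ] [ 0.5024763  -0.19675664  0.093     ]
htop [0.50828972 0.11916332 0.17      ]
```

View pics/c1.png

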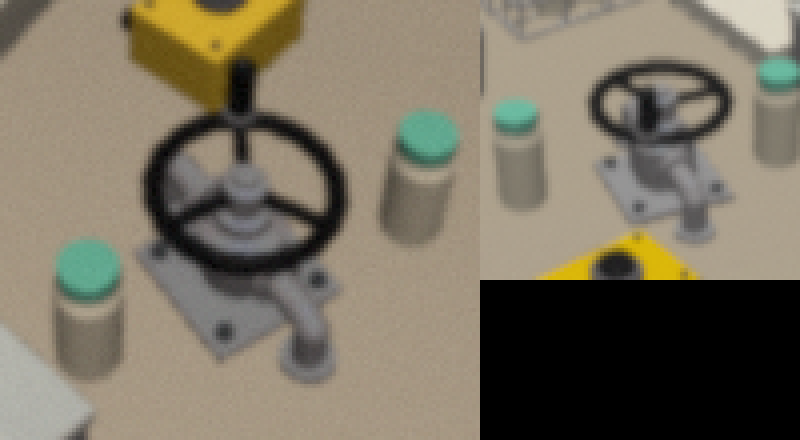

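Run:
```python
from h import *
from scipy.optimize import least_squares
def rim(n,x,y):
    th=np.linspace(0,2*np.pi,90);P=np.array([proj(n,(x+.078*np.cos(t),y+.078*np.sin(t),.108)) for t in th])
    return np.r_[P.min(0),P.max(0)]
obs={'scene':[280+142/4,200+110/4,280+348/4,200+274/4],'side':[260+108/4,140+60/4,260+252/4,140+145/4]}
for k in (['scene'],['side'],['scene','side']):
    r=least_squares(lambda p:np.concatenate([rim(n,*p)-obs[n] for n in k]),[.54,.15]);print(k,r.x,r.fun.round(1))
print('hubtop',atz('scene',340.8,242.5,.126)); x,y=r.x
print('handle top',atz('scene',340.5,217,.170),atz('side',302.5,162.5,.170))
print('handle foot',atz('scene',340,229.5,.120),atz('side',302,173,.120))
for n in('scene','side'): print(n,'rear/front')
for nm,u,v in(('green left',303,267),('green right',386,233)): print(nm,atz('scene',u,v,.115))
print('green side',atz('side',269,169,.115),atz('side',335,158,.115))
print('pot',atz('scene',297,174,.06),'yellow',atz('scene',334,198,.093),'milkc',atz('scene',250,200,.115))
```

```text
['scene'] [0.54553983 0.1623157 ] [-0.3 -0.1  0.3  0. ]
['side'] [0.54911633 0.1595509 ] [-0.4  0.4  0.4 -0.4]Traceback (most recent call last):
  File "<stdin>", line 8, in <module>
    return func(*args, **kwargs)
    result = trf(vector_fun.fun, vector_fun.jac, x0, f0, J0, lb, ub, ftol, xtol,
                 gtol, max_nfev, x_scale, loss_function, tr_solver,
                 tr_options.copy(), verbose, callback=callback_wrapped)
    return trf_no_bounds(
        fun, jac, x0, f0, J0, ftol, xtol, gtol, max_nfev, x_scale,
        loss_function, tr_solver, tr_options, verbose, callback=callback)
    J = jac(x)
    self._update_jac()
    ~~~~~~~~~~~~~~~~^^
    self.J = self.jac_wrapped(xp_copy(self.x), f0=self.f)
             ~~~~~~~~~~~~~~~~^^^^^^^^^^^^^^^^^^^^^^^^^^^^
    J, dct = approx_derivative(
             ~~~~~~~~~~~~~~~~~^
        self.fun,
        ^^^^^^^^^
    ...<2 lines>...
        **self.finite_diff_options,
        ^^^^^^^^^^^^^^^^^^^^^^^^^^^
    )
    ^
    J, _nfev = _dense_difference(fun_wrapped, x0, f0, h,
               ~~~~~~~~~~~~~~~~~^^^^^^^^^^^^^^^^^^^^^^^^
                             use_one_sided, method,
                             ^^^^^^^^^^^^^^^^^^^^^^
                             mf)
                             ^^^
    df = [f_eval - f0 for f_eval in f_evals]
                                    ^^^^^^^
    f = np.atleast_1d(self.fun(x, *self.args, **self.kwargs))
                      ~~~~~~~~^^^^^^^^^^^^^^^^^^^^^^^^^^^^^^
    return np.atleast_1d(self.fun(x))
                         ~~~~~~~~^^^
    return self.f(x, *self.args, **self.kwargs)
           ~~~~~~^^^^^^^^^^^^^^^^^^^^^^^^^^^^^^
  File "<stdin>", line 8, in <lambda>
  File "<stdin>", line 4, in rim
  File "h.py", line 8, in proj
    c=manip.camera_info(n);p=c['R']@np.array(X)+c['t'];return c['cx']+c['fx']*p[0]/p[2],c['cy']+c['fy']*p[1]/p[2]
ValueError: time passes only in moves, steps and waits
```

```bash
cat > h.py <<'E'
import numpy as np
from station import manip
C={n:manip.camera_info(n) for n in('scene','side')}
def atz(n,u,v,z):
    c=C[n];R=c['R'];t=c['t']
    d=R.T@np.array([(u-c['cx'])/c['fx'],(v-c['cy'])/c['fy'],1]);o=-R.T@t
    return (o+d*(z-o[2])/d[2]).round(4)
def proj(n,X):
    c=C[n];p=c['R']@np.array(X)+c['t'];return c['cx']+c['fx']*p[0]/p[2],c['cy']+c['fy']*p[1]/p[2]
E
python3 - <<'E'
from h import *
print('hubtop',atz('scene',340.8,242.5,.126),'box top btn',atz('scene',275,187,.093))
print('handle top',atz('scene',340.5,217,.170),atz('side',302.5,162.5,.170))
print('handle foot',atz('scene',340,229.5,.120),atz('side',302,173,.120))
for nm,u,v in(('green left',303,267),('green right',386,233)): print(nm,atz('scene',u,v,.115))
print('green side',atz('side',269,169,.115),atz('side',335,158,.115))
print('pot',atz('scene',297,174,.06),'yellow',atz('scene',334,190,.093),'milkc',atz('scene',250,200,.115))
for a in range(150,270,15):
    a=np.radians(a);p=(.547+.07*np.cos(a),.161+.07*np.sin(a));print(int(np.degrees(a)+.5),*[np.round(proj(n,(*p,z)),1) for n in C for z in (.12,.17)])
E
```

```text
hubtop [0.5452 0.159  0.126 ] box top btn [ 0.5017 -0.1902  0.093 ]
handle top [0.5011 0.1147 0.17  ] [0.501  0.1032 0.17  ]
handle foot [0.5047 0.1198 0.12  ] [0.4975 0.1041 0.12  ]
green left [0.6812 0.1376 0.115 ]
green right [0.4108 0.2264 0.115 ]
green side [0.4059 0.2141 0.115 ] [0.6805 0.1225 0.115 ]
pot [ 0.3716 -0.215   0.06  ] yellow [ 0.364  -0.0329  0.093 ] milkc [ 0.6183 -0.1815  0.115 ]
150 [362.9 239.9] [364.6 228.9] [287.7 163.7] [287.1 153.6]
165 [360.  235.6] [361.6 224.6] [288.5 166.1] [287.9 155.9]
180 [356.  231.9] [357.4 220.9] [290.3 168.3] [289.7 158. ]
195 [351.  229.2] [352.3 218.2] [293.1 170.1] [292.6 159.8]
210 [345.4 227.4] [346.5 216.4] [296.8 171.4] [296.3 161.1]
225 [339.5 226.8] [340.5 215.8] [301.  172.2] [300.6 161.8]
240 [333.8 227.4] [334.5 216.4] [305.5 172.2] [305.2 161.9]
255 [328.4 229.1] [329. 218.] [309.8 171.7] [309.7 161.4]
```

Handle stands at about 227° round the axis, near (0.499, 0.110), with the axis near (0.547, 0.161). I'll push with shut fingers, turning the tool with the wheel. First I'll come in above and behind the handle.

```bash
python3 -m jog '[[[25,-54,0,-10.4],[25,-54,0,-10.4],[25,-54,0,-10.4],[25,-54,0,-10.4],[25,-54,0,-10.4],[25,-54,0,-10.4],[25,-54,0,-10.4],[25,-54,0,-10.4]]]' 0 20; python3 -m jog '[[[0,0,-5,-10.6],[0,0,-5,-10.6],[0,0,-5,-10.6],[0,0,-5,-10.6],[0,0,-5,-10.6],[0,0,-5,-10.6],[0,0,-5,-10.6],[0,0,-5,-10.6]]]'
python3 -m jog '[[[0,0,0,-10],[0,0,0,-10],[0,0,0,-8],[0,0,0,0],[0,0,0,0],[0,0,0,0],[0,0,0,0],[0,0,0,0]]]'
cat >> h.py <<'E'
def st():
    s=manip.sense();q=s['tool_rot'];p=s['tcp_pos'];yaw=np.degrees(2*np.arctan2(q[1],q[0]))
    print('t',round(s['t'],2),'p',np.round(p,4),'yaw',round((yaw+180)%360-180,1),'q6',round(s['q'][5],2),'F',np.round(s['force'],1),'gap',round(s['finger_gap'],2));return s
def wr(X,c):
    p=c['R']@np.array(X)+c['t'];r=np.hypot(p[0],p[1]);k=c['fx']*np.arctan2(r,p[2])/r
    return c['cx']+k*p[0],c['cy']+k*p[1]
def watz(u,v,z,c):
    a,b=(u-c['cx']),(v-c['cy']);r=np.hypot(a,b);th=r/c['fx']
    d=c['R'].T@np.array([np.sin(th)*a/r,np.sin(th)*b/r,np.cos(th)]);o=-c['R'].T@c['t'];return (o+d*(z-o[2])/d[2]).round(4)
E
python3 - <<'E'
from h import *
import cv2,pickle
st();c=manip.camera_info('wrist');im=manip.snapshot('wrist');pickle.dump(c,open('w1.pkl','wb'))
cv2.imwrite('pics/w1.png',im[:,:,::-1])
print(wr((.547,.161,.126),c),wr((.499,.110,.17),c),c['cx'],c['cy'],c['fx'])
E
```

```text
t: 1.1
tcp_pos: [0.4699, 0.1301, 0.4046]
tool_rot: [0.986, -0.166, -0.0, -0.0]
force: [0.7, 1.0, -0.3]
finger_gap: 0.002
t: 2.1
tcp_pos: [0.4693, 0.1319, 0.3643]
tool_rot: [-0.616, 0.787, 0.0, -0.0]
force: [0.1, -0.5, 0.4]
finger_gap: 0.001
t: 3.1
tcp_pos: [0.4694, 0.1319, 0.3647]
tool_rot: [-0.41, 0.912, -0.0, 0.0]
force: [0.8, -0.3, 0.2]
finger_gap: 0.001
t 3.1 p [0.4694 0.1319 0.3647] yaw -131.5 q6 2.34 F [ 0.8 -0.3  0.2] gap 0.0
(np.float64(210.2695880125608), np.float64(158.58150263703746)) (np.float64(307.5525922814446), np.float64(175.32332686185933)) 313.82597412346513 194.49831340870435 309.70691628693146
```

View pics/w1.png

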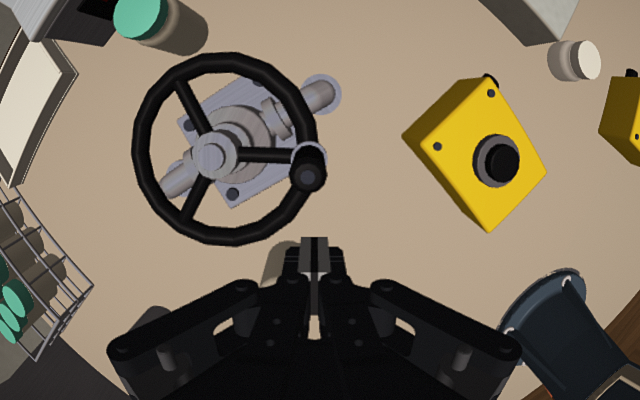

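The wrist view shows the hub nut at about (214,153), handle top at (309,176), and the shut fingertips at about (315,240), behind the handle.

Run:
```python
from h import *
import pickle
from scipy.optimize import least_squares
c=pickle.load(open('w1.pkl','rb'))
h=watz(214,153,.126,c);p=watz(309,176,.170,c);print('hub',h,'post',p)
# rim outer extents: left 132, right 318, top 52, bottom 246
th=np.linspace(0,2*np.pi,120)
def ext(x,y):
    P=np.array([wr((x+r*np.cos(t),y+r*np.sin(t),z),c) for t in th for r,z in((.078,.108),(.0757,.1137),(.0757,.1023))]);return np.r_[P.min(0),P.max(0)]
r=least_squares(lambda q:ext(*q)-[132,52,318,246],[.547,.161]);print('rim',r.x,r.fun.round(1))
a=np.array(r.x);d=p[:2]-a;print('ang',np.degrees(np.arctan2(d[1],d[0]))%360,'rad',np.hypot(*d))
d=p[:2]-h[:2];print('ang',np.degrees(np.arctan2(d[1],d[0]))%360,'rad',np.hypot(*d))
print('tip',wr((.4694,.1319,.3647-.173),c), 'btn')
for a in (220,223,226,229,232): print(a,wr((r.x[0]+.07*np.cos(np.radians(a)),r.x[1]+.07*np.sin(np.radians(a)),.17),c))
```

```text
hub [0.5479 0.1561 0.126 ] post [0.4982 0.1097 0.17  ]
rim [0.54758993 0.16127767] [-1.8 -0.6  1.2  0.9]
ang 226.24127449637692 rad 0.0714116347595969
ang 223.03327984893022 rad 0.06799301434706367
tip (np.float64(313.4778947778486), np.float64(254.10620170609923)) btn
220 (np.float64(305.17019235216827), np.float64(189.27167810045873))
223 (np.float64(305.9234155256483), np.float64(182.91828362947234))
226 (np.float64(306.3382750571741), np.float64(176.46157474783348))
229 (np.float64(306.40744394205706), np.float64(169.9233293396786))
232 (np.float64(306.12500280980976), np.float64(163.326510931042))
```

```bash
python3 -m jog '[[[0,0,-14,0],[0,0,-14,0],[0,0,-14,0],[0,0,-14,0],[0,0,0,0],[0,0,0,0],[0,0,0,0],[0,0,0,0]]]'
cat >> h.py <<'E'
AX=np.array([.5475,.160]);PHI0=226.
def plan(s_end,n=8,back=.022,z=.3085,yoff=-360,off=17.4,R=None):
    "rows from here to contact at wheel angle s_end; also guess of present wheel angle"
    s=st();p=s['tcp_pos'];q=s['tool_rot'];yaw=np.degrees(2*np.arctan2(q[1],q[0]))
    d=p[:2]-AX;psi=np.degrees(np.arctan2(d[1],d[0]));off=np.degrees(np.arctan2(back,.07));R=np.hypot(.07,back)
    e=PHI0+s_end-off;psi=e-((e-psi+180)%360-180) if abs(s_end)<1e9 else psi
    print('s_now if touching',round(psi+off-PHI0,1),'R',round(np.hypot(*d)*1000,1))
    ye=PHI0+s_end+yoff;dy=(ye-yaw+180)%360-180
    c=p.copy();rows=[];y=0
    for i in range(1,n+1):
        a=np.radians(psi+(e-psi)*i/n);t=np.r_[AX+R*np.array([np.cos(a),np.sin(a)]),z]
        r=np.round((t-c)*1000);c=c+r/1000;w=round(dy*i/n-y,1);y+=w;rows.append([int(v) for v in r]+[w])
    print(rows)
E
python3 -c "
from h import *
plan(68)"
```

```text
t: 4.15
tcp_pos: [0.4696, 0.1319, 0.3092]
tool_rot: [-0.41, 0.912, -0.0, 0.001]
force: [0.2, 0.0, -0.4]
finger_gap: 0.003
t 4.15 p [0.4696 0.1319 0.3092] yaw -131.5 q6 2.34 F [ 0.2  0.  -0.4] gap 0.0
s_now if touching -8.8 R 82.8
[[14, -8, -1, np.float64(8.2)], [7, -10, 0, np.float64(8.2)], [8, -9, 0, np.float64(8.2)], [10, -7, 0, np.float64(8.2)], [11, -6, 0, np.float64(8.2)], [12, -4, 0, np.float64(8.2)], [12, -1, 0, np.float64(8.1)], [12, 0, 0, np.float64(8.2)]]
```

```bash
python3 -m jog '[[[14,-8,-1,8.2],[7,-10,0,8.2],[8,-9,0,8.2],[10,-7,0,8.2],[11,-6,0,8.2],[12,-4,0,8.2],[12,-1,0,8.1],[12,0,0,8.2]]]'
python3 - <<'E'
from h import *
plan(145)
import cv2
c=manip.camera_info('wrist');im=manip.snapshot('wrist');cv2.imwrite('pics/w2.png',im[:,:,::-1])
for a in (60,64,68,72,76): 
    b=np.radians(PHI0+a);print(a,np.round(wr((*(AX+.07*np.array([np.cos(b),np.sin(b)])),.17),c)))
E
```

```text
t: 5.15
tcp_pos: [0.5541, 0.0866, 0.3078]
tool_rot: [0.84, -0.543, -0.002, 0.002]
force: [-3.8, -1.6, 3.5]
finger_gap: -0.001
t 5.15 p [0.5541 0.0866 0.3078] yaw -65.7 q6 1.1 F [-3.8 -1.6  3.5] gap -0.0
s_now if touching 66.6 R 73.7
[[12, 3, 1, np.float64(9.6)], [12, 4, 0, np.float64(9.6)], [11, 6, 0, np.float64(9.6)], [10, 8, 0, np.float64(9.6)], [8, 9, 0, np.float64(9.6)], [6, 11, 0, np.float64(9.6)], [5, 12, 0, np.float64(9.6)], [2, 12, 0, np.float64(9.5)]]
60 [311. 261.]
64 [312. 250.]
68 [312. 239.]
72 [312. 227.]
76 [311. 215.]
```

View pics/w2.png

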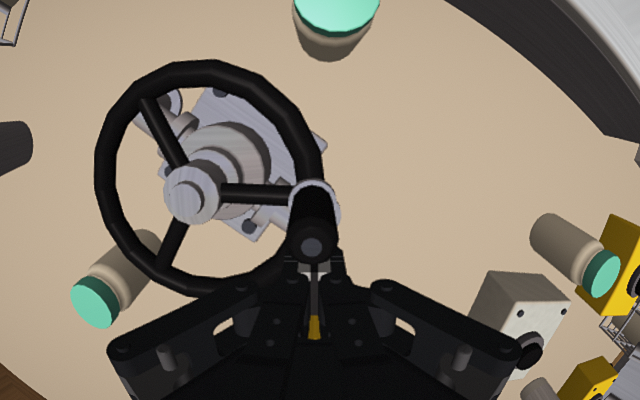

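The handle top is at (311,246), touching the fingertips. That corresponds to s ≈ 66°, which agrees with the contact geometry. Next I'll continue the turn.

```bash
python3 -m jog '[[[12,3,1,9.6],[12,4,0,9.6],[11,6,0,9.6],[10,8,0,9.6],[8,9,0,9.6],[6,11,0,9.6],[5,12,0,9.6],[2,12,0,9.5]]]'
python3 -c "
from h import *
plan(223)"
```

```text
t: 6.2
tcp_pos: [0.6218, 0.1509, 0.308]
tool_rot: [0.996, 0.095, 0.0, 0.002]
force: [0.8, -5.4, -3.6]
finger_gap: 0.002
t 6.2 p [0.6218 0.1509 0.308 ] yaw 10.9 q6 -0.12 F [ 0.8 -5.4 -3.6] gap 0.0
s_now if touching 144.5 R 74.9
[[-1, 13, 0, np.float64(9.8)], [-2, 12, 0, np.float64(9.7)], [-4, 12, 0, np.float64(9.8)], [-5, 11, 0, np.float64(9.8)], [-8, 10, 0, np.float64(9.7)], [-9, 9, 0, np.float64(9.8)], [-11, 7, 0, np.float64(9.8)], [-11, 5, 0, np.float64(9.7)]]
```

```bash
python3 -m jog '[[[-1,13,0,9.8],[-2,12,0,9.7],[-4,12,0,9.8],[-5,11,0,9.8],[-8,10,0,9.7],[-9,9,0,9.8],[-11,7,0,9.8],[-11,5,0,9.7]]]'
python3 -c "
from h import *
plan(298)"
```

```text
t: 7.2
tcp_pos: [0.5719, 0.2311, 0.309]
tool_rot: [0.713, 0.701, 0.003, 0.002]
force: [5.3, 0.3, -3.2]
finger_gap: 0.001
t 7.2 p [0.5719 0.2311 0.309 ] yaw 89.0 q6 -1.35 F [ 5.3  0.3 -3.2] gap 0.0
s_now if touching 222.5 R 75.1
[[-12, 1, 0, np.float64(9.4)], [-12, 1, 0, np.float64(9.4)], [-12, -1, 0, np.float64(9.3)], [-12, -3, 0, np.float64(9.4)], [-11, -4, 0, np.float64(9.4)], [-10, -7, 0, np.float64(9.4)], [-9, -8, 0, np.float64(9.4)], [-8, -10, 0, np.float64(9.3)]]
```

```bash
python3 -m jog '[[[-12,1,0,9.4],[-12,1,0,9.4],[-12,-1,0,9.3],[-12,-3,0,9.4],[-11,-4,0,9.4],[-10,-7,0,9.4],[-9,-8,0,9.4],[-8,-10,0,9.3]]]'
python3 -c "
from h import *
plan(360)"
```

```text
t: 8.2
tcp_pos: [0.4851, 0.2007, 0.3091]
tool_rot: [0.14, 0.99, 0.002, 0.002]
force: [1.4, 5.0, -2.8]
finger_gap: -0.001
t 8.2 p [0.4851 0.2007 0.3091] yaw 163.9 q6 -2.68 F [ 1.4  5.  -2.8] gap -0.0
s_now if touching 298.3 R 74.5
[[-4, -9, -1, np.float64(7.8)], [-4, -9, 0, np.float64(7.7)], [-2, -10, 0, np.float64(7.8)], [-1, -10, 0, np.float64(7.7)], [0, -10, 0, np.float64(7.8)], [2, -9, 0, np.float64(7.8)], [3, -10, 0, np.float64(7.7)], [4, -9, 0, np.float64(7.8)]]
```

```bash
python3 -m jog '[[[3,12,0,0],[0,0,20,0],[0,0,20,0],[0,0,20,-10.5],[0,0,0,-10.5],[0,0,0,-10.5],[0,0,0,-10.5],[0,0,0,-10.5]]]' >/dev/null
python3 -m jog '[[[0,0,0,-10.5],[0,0,0,-10.5],[0,0,0,-10.5],[0,0,0,-10.5],[0,0,0,-10.5],[0,0,0,-10.5],[0,0,0,-10.5],[0,0,0,-10.5]]]' >/dev/null
python3 -m jog '[[[0,0,0,-10.5],[0,0,0,-10.5],[0,0,0,-10.5],[0,0,0,-10.5],[0,0,0,-2],[0,0,0,0],[0,0,0,0],[0,0,0,0]]]'
python3 - <<'E'
from h import *
import cv2,pickle
st();c=manip.camera_info('wrist');im=manip.snapshot('wrist');cv2.imwrite('pics/w3.png',im[:,:,::-1]);pickle.dump(c,open('w3.pkl','wb'))
print(wr((*AX,.126),c))
for a in (292,295,298,301): 
    b=np.radians(PHI0+a);print(a,np.round(wr((*(AX+.07*np.array([np.cos(b),np.sin(b)])),.17),c)))
E
```

```text
t: 11.2
tcp_pos: [0.4875, 0.212, 0.3687]
tool_rot: [0.989, -0.145, 0.0, -0.0]
force: [0.2, -1.8, 0.0]
finger_gap: 0.0
t 11.2 p [0.4875 0.212  0.3687] yaw -16.7 q6 0.49 F [ 0.2 -1.8  0. ] gap 0.0
(np.float64(404.77892966959416), np.float64(244.83888865681908))
292 [317. 269.]
295 [316. 274.]
298 [316. 278.]
301 [317. 283.]
```

View pics/w3.png

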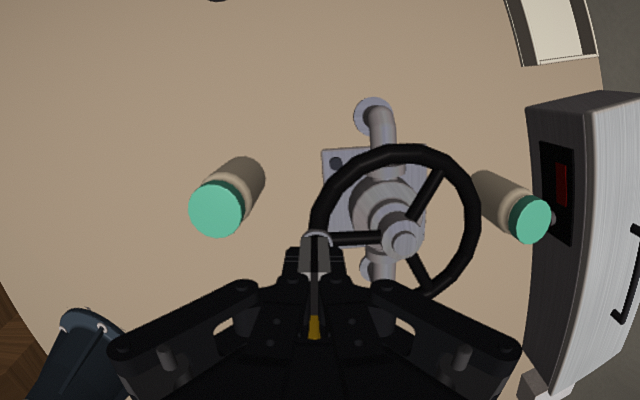

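The hub nut is at (404,240), about where predicted, and the handle is hidden behind the fingers as expected. The bottles still stand. I'll lower the tool and push the last part.

```bash
python3 -m jog '[[[0,0,-15,0],[0,0,-15,0],[0,0,-15,0],[0,0,-15,0],[0,0,0,0],[0,0,0,0],[0,0,0,0],[0,0,0,0]]]'
python3 -c "
from h import *
plan(358,yoff=-180)"
```

```text
t: 12.25
tcp_pos: [0.4876, 0.212, 0.3093]
tool_rot: [0.989, -0.146, 0.001, -0.0]
force: [-0.8, 0.3, 0.0]
finger_gap: 0.002
t 12.25 p [0.4876 0.212  0.3093] yaw -16.7 q6 0.49 F [-0.8  0.3  0. ] gap 0.0
s_now if touching 290.5 R 79.3
[[-2, -13, -1, np.float64(7.6)], [-5, -9, 0, np.float64(7.6)], [-4, -10, 0, np.float64(7.6)], [-2, -11, 0, np.float64(7.6)], [0, -11, 0, np.float64(7.6)], [1, -10, 0, np.float64(7.6)], [2, -11, 0, np.float64(7.5)], [4, -10, 0, np.float64(7.6)]]
```

```bash
python3 -m jog '[[[-2,-13,-1,7.6],[-5,-9,0,7.6],[-4,-10,0,7.6],[-2,-11,0,7.6],[0,-11,0,7.6],[1,-10,0,7.6],[2,-11,0,7.5],[4,-10,0,7.6]]]'
python3 - <<'E'
from h import *
plan(360,yoff=-180)
import cv2
a,b=manip.snapshot('scene'),manip.snapshot('side');p0=cv2.imread('pics/scene0.png');q0=cv2.imread('pics/side0.png')
z=lambda i,y,x:cv2.resize(i[y:y+70,x:x+90],(360,280),interpolation=3)
cv2.imwrite('pics/c2.png',np.vstack([np.hstack([z(p0,200,300),z(a[:,:,::-1],200,300)]),np.hstack([z(q0,135,260),z(b[:,:,::-1],135,260)])]))
E
```

```text
t: 13.25
tcp_pos: [0.4803, 0.1273, 0.3082]
tool_rot: [0.927, 0.376, -0.001, -0.001]
force: [-2.9, 3.6, 2.9]
finger_gap: -0.0
t 13.25 p [0.4803 0.1273 0.3082] yaw 44.2 q6 -0.74 F [-2.9  3.6  2.9] gap -0.0
s_now if touching 357.4 R 74.7
[[1, 0, 0, np.float64(0.2)], [1, 0, 0, np.float64(0.3)], [0, -1, 0, np.float64(0.2)], [0, 0, 0, np.float64(0.2)], [0, 0, 0, np.float64(0.2)], [0, -1, 0, np.float64(0.3)], [1, 0, 0, np.float64(0.2)], [0, 0, 0, np.float64(0.2)]]
```

View pics/c2.png

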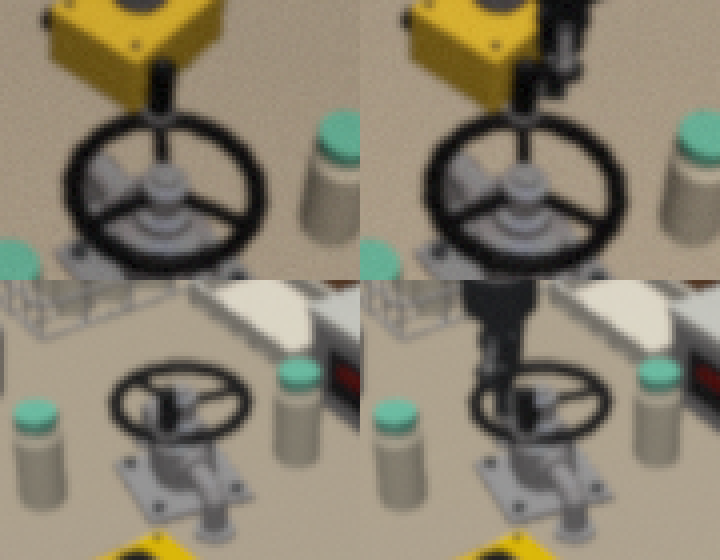

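The handle is back nearly at its start: in the scene crop it stands at (164,64) against (162,60) at the start, so it is a degree or three short. I'll lift off and return to the first wrist-camera pose for a like-for-like comparison.

```bash
python3 -m jog '[[[-10,5,0,0],[0,0,19,0],[0,0,19,0],[-1,0,19,-10.4],[0,0,0,-10.4],[0,0,0,-10.4],[0,0,0,-10.4],[0,0,0,-10.4]]]' >/dev/null
python3 -m jog '[[[0,0,0,-10.4],[0,0,0,-10.4],[0,0,0,-10.4],[0,0,0,-10.4],[0,0,0,-10.4],[0,0,0,-10.4],[0,0,0,-10.4],[0,0,0,-10.4]]]' >/dev/null
python3 -m jog '[[[0,0,0,-10.4],[0,0,0,-10.4],[0,0,0,-10.4],[0,0,0,-9.3],[0,0,0,0],[0,0,0,0],[0,0,0,0],[0,0,0,0]]]' >/dev/null
python3 - <<'E'
from h import *
import cv2,pickle
st();c=manip.camera_info('wrist');im=manip.snapshot('wrist')[:,:,::-1].copy();cv2.imwrite('pics/w4.png',im);pickle.dump(c,open('w4.pkl','wb'))
c1=pickle.load(open('w1.pkl','rb'));w1=cv2.imread('pics/w1.png')
print('hub px now/then',wr((*AX,.126),c),wr((*AX,.126),c1))
# warp w4 so that the plane z=.126 near wheel matches w1 (affine), then compare
P=[(AX[0]+a,AX[1]+b,.14) for a in(-.08,0,.08) for b in(-.08,0,.08)]
A,_=cv2.estimateAffine2D(np.array([wr(p,c) for p in P]),np.array([wr(p,c1) for p in P]));print(A.round(3))
w=cv2.warpAffine(im,A,(640,400))
z=lambda i:cv2.resize(i[40:260,120:340],(396,396),interpolation=3)
cv2.imwrite('pics/c3.png',np.hstack([z(w1),z(w)]))
def polar(i):
    g=cv2.cvtColor(i,cv2.COLOR_BGR2GRAY);g=g[135:215,270:345].astype(np.float32);return g
t=polar(w1)[15:65,15:60];r=cv2.matchTemplate(polar(w),t,cv2.TM_CCOEFF_NORMED);_,m,_,l=cv2.minMaxLoc(r);print('handle patch shift px',l[0]-15,l[1]-15,m)
s0=cv2.imread('pics/scene0.png');s1=manip.snapshot('scene')[:,:,::-1]
for n,a,b,(y,x,h,ww) in(('scene',s0,s1,(210,330,24,20)),('side',cv2.imread('pics/side0.png'),manip.snapshot('side')[:,:,::-1],(156,294,20,16))):
    f=lambda i:cv2.resize(i,None,fx=8,fy=8,interpolation=cv2.INTER_CUBIC)
    t=f(a[y:y+h,x:x+ww]);r=cv2.matchTemplate(f(b[y-4:y+h+4,x-4:x+ww+4]),t,cv2.TM_CCOEFF_NORMED);_,m,_,l=cv2.minMaxLoc(r);print(n,(l[0]-32)/8,(l[1]-32)/8,m)
E
```

```text
t 16.35 p [0.4704 0.132  0.3647] yaw -131.7 q6 2.34 F [-0.2  0.   0.1] gap -0.0
hub px now/then (np.float64(211.5091846302999), np.float64(158.45007509619492)) (np.float64(210.7123388651142), np.float64(157.13089556073328))
[[ 1.    -0.003 -0.121]
 [ 0.002  1.001 -1.879]]
handle patch shift px 0 1 0.9808731079101562
scene 0.25 0.0 0.9937523007392883
side -0.125 0.0 0.9850550889968872
```

View pics/c3.png

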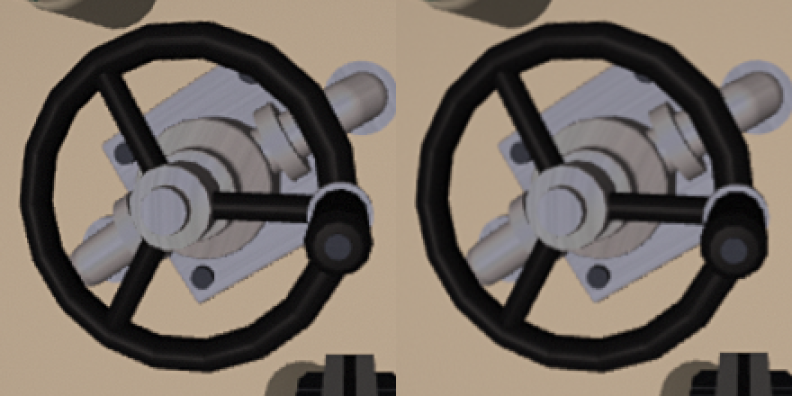

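The like-for-like view shows the handle within about 1° of its start: patch shifts are 1 px in the wrist view and 0.25 px or less in the fixed views. The wheel is done, so I'll go over to the white box's button.

```bash
python3 -m jog '[[[0,0,25,5],[4,-46,0,5],[4,-46,0,5],[5,-46,0,5],[5,-46,0,5],[5,-46,0,5],[5,-46,0,5],[4,-46,0,6]]]' >/dev/null
python3 -m jog '[[[0,0,0,0],[0,0,0,0],[0,0,0,0],[0,0,0,0],[0,0,0,0],[0,0,0,0],[0,0,0,0],[0,0,0,0]]]' >/dev/null
python3 - <<'E'
from h import *
import cv2,pickle
s=st();c=manip.camera_info('wrist');im=manip.snapshot('wrist')[:,:,::-1].copy();cv2.imwrite('pics/w5.png',im);pickle.dump(c,open('w5.pkl','wb'))
print('exp btn px',wr((.502,-.193,.093),c),'tip',wr((*s['tcp_pos'][:2],s['tcp_pos'][2]-.173),c))
E
```

```text
t 18.5 p [ 0.5024 -0.1901  0.3897] yaw -90.7 q6 1.01 F [ 0.4 -0.3 -0. ] gap -0.0
exp btn px (np.float64(316.12279355051936), np.float64(188.24206940443338)) tip (np.float64(312.1503662301192), np.float64(253.33709079064454))
```

View pics/w5.png

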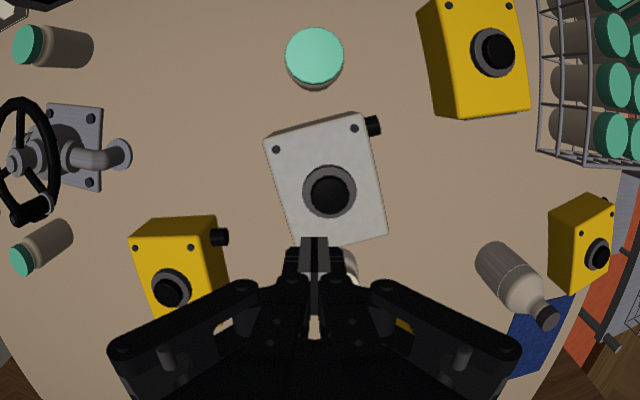

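The wrist view shows the white box's button centre at about (330,190). The yellow look-alikes and bottles are clear of the way down.

Run:
```python
from h import *
import pickle,cv2
c=pickle.load(open('w5.pkl','rb'));g=cv2.imread('pics/w5.png',0)[150:230,290:372]
n,l,s,ce=cv2.connectedComponentsWithStats((g<45).astype(np.uint8))
for i in range(1,n):
    if s[i][4]>200: u=ce[i]+[290,150];print(u,s[i],watz(*u,.093,c))
p=manip.sense()['tcp_pos'];print(p)
```

```text
[329.48621554 194.53467001] [  20   25   40   40 1197] [ 0.4959 -0.205   0.093 ]
[ 0.50243443 -0.19014244  0.38971452]
```

```bash
python3 - <<'E'
from h import *
import cv2
for n,(y,x) in(('scene',(172,258)),('side',(202,330))):
    g=cv2.imread(f'pics/{n}0.png',0)[y:y+32,x:x+36]
    k,l,s,ce=cv2.connectedComponentsWithStats((g<60).astype(np.uint8))
    for i in range(1,k):
        if s[i][4]>15: u=ce[i]+[x,y];print(n,u,s[i],atz(n,*u,.093),atz(n,*u,.089))
    print('proj',proj(n,(.496,-.205,.093)),proj(n,(.502,-.195,.093)))
E
python3 - <<'E'
import cv2,numpy as np
a=cv2.imread('pics/scene0.png')[165:220,250:305];b=cv2.imread('pics/side0.png')[200:255,320:375];w=cv2.imread('pics/w5.png')[140:240,280:380]
cv2.imwrite('pics/c4.png',np.hstack([cv2.resize(i,(264,264),interpolation=0) for i in(a,b,w)]))
E
```

```text
scene [274.47887324 186.25352113] [12 10 10 10 71] [ 0.5005 -0.1945  0.093 ] [ 0.4978 -0.1979  0.089 ]
proj (np.float64(273.4838108062496), np.float64(184.23518633261955)) (np.float64(274.05724665644004), np.float64(186.3824111387469))
side [348.45454545 220.63636364] [15 16  8  7 44] [ 0.4884 -0.2112  0.093 ] [ 0.4913 -0.2078  0.089 ]
proj (np.float64(349.0338897149064), np.float64(218.90005690060497)) (np.float64(348.5951784528635), np.float64(216.79209766050482))
```

View pics/c4.png

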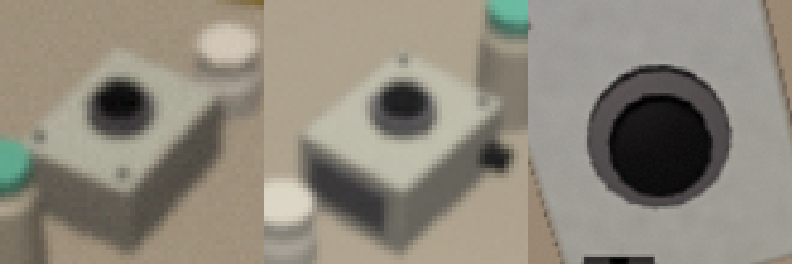

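Run:
```python
from h import *
import pickle
from scipy.optimize import least_squares
c=pickle.load(open('w5.pkl','rb'));o=-c['R'].T@c['t'];print('cam',o,c['R'][2])
f=lambda X:np.r_[np.array(proj('scene',X))-(274.6,185.9),np.array(proj('side',X))-(349,220.8),.4*(np.array(wr(X,c))-(330.3,195))]
r=least_squares(f,[.5,-.2,.093]);print(r.x,r.fun.round(1))
r=least_squares(lambda p:f([*p,.093]),[.5,-.2]);print(r.x,r.fun.round(1))
r=least_squares(lambda p:f([*p,.093])[4:],[.5,-.2]);print(r.x)
# wrist camera check on hub & handle with known wheel geometry gave <4 px
```

```text
cam [ 0.57849869 -0.19203472  0.35941216] [-0.29525331  0.00419609 -0.9554098 ]
[ 0.49331715 -0.20565957  0.08454817] [-0.5 -0.4 -0.5  0.2 -0.2 -0.2]
[ 0.49493058 -0.2051147 ] [-0.9 -1.8 -0.2 -1.8 -0.3  0.2]
[ 0.49549282 -0.20571059]
```

```bash
python3 -m jog '[[[-7,-15,0,0],[0,0,-20,0],[0,0,-20,0],[0,0,-20,0],[0,0,-20,0],[0,0,-20,0],[0,0,-14,0],[0,0,0,0]]]'
python3 -m jog '[[[0,0,-2,0],[0,0,-2,0],[0,0,-2,0],[0,0,-2,0],[0,0,-2,0],[0,0,0,0],[0,0,0,0],[0,0,0,0]]]'
```

```text
t: 19.55
tcp_pos: [0.495, -0.2055, 0.2748]
tool_rot: [-0.702, 0.712, 0.001, -0.0]
force: [-0.4, -0.1, -0.6]
finger_gap: 0.003
t: 20.55
tcp_pos: [0.4955, -0.2051, 0.2658]
tool_rot: [-0.703, 0.712, -0.0, 0.0]
force: [0.2, -0.0, 1.6]
finger_gap: -0.002
```

Contact is just starting, at the expected height. I'll press on in small steps.

```bash
python3 -m jog '[[[0,0,-2,0],[0,0,-2,0],[0,0,0,0],[0,0,0,0],[0,0,0,0],[0,0,0,0],[0,0,0,0],[0,0,0,0]]]'
python3 -m jog '[[[0,0,-2,0],[0,0,-1,0],[0,0,0,0],[0,0,0,0],[0,0,0,0],[0,0,0,0],[0,0,0,0],[0,0,0,0]]]'
```

```text
t: 21.55
tcp_pos: [0.4955, -0.2051, 0.2617]
tool_rot: [-0.703, 0.712, -0.0, 0.0]
force: [0.9, 1.1, 3.4]
finger_gap: -0.004
t: 22.55
tcp_pos: [0.4955, -0.2051, 0.2594]
tool_rot: [-0.703, 0.712, -0.0, 0.0]
force: [-0.3, 1.3, 9.0]
finger_gap: -0.002
```

```bash
python3 -m jog '[[[0,0,-1,0],[0,0,-1,0],[0,0,0,0],[0,0,0,0],[0,0,0,0],[0,0,0,0],[0,0,0,0],[0,0,0,0]]]'
python3 - <<'E'
from h import *
import cv2
st();cv2.imwrite('pics/w6.png',manip.snapshot('wrist')[120:320,220:420,::-1].repeat(2,0).repeat(2,1))
E
```

```text
t: 23.55
tcp_pos: [0.4954, -0.205, 0.2592]
tool_rot: [-0.703, 0.712, -0.001, 0.0]
force: [-2.4, 2.6, 22.8]
finger_gap: -0.002
t 23.55 p [ 0.4954 -0.205   0.2592] yaw -90.7 q6 0.98 F [-2.4  2.6 22.8] gap -0.0
```

View pics/w6.png

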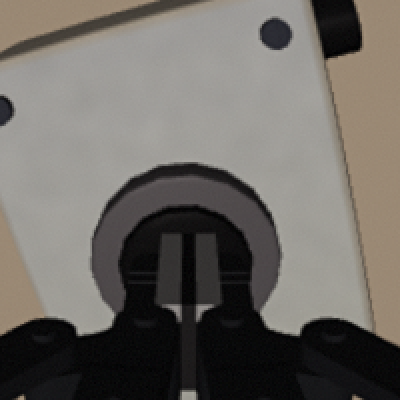

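The fingertips sit on the black disc. The hard stop came at tip height 86.2 mm (93 − 7), with force rising to 23 N, so the button is fully down. Now I'll let it up and withdraw.

```bash
python3 -m jog '[[[0,0,5,0],[0,0,10,0],[0,0,20,0],[0,0,20,0],[0,0,20,0],[0,0,20,0],[0,0,20,0],[0,0,20,0]]]'
python3 -m jog '[[[0,0,0,0],[0,0,0,0],[0,0,0,0],[0,0,0,0],[0,0,0,0],[0,0,0,0],[0,0,0,0],[0,0,0,0]]]'
python3 - <<'E'
from h import *
import cv2
st();I={n:manip.snapshot(n)[:,:,::-1].copy() for n in C}
f=lambda i:cv2.resize(i,None,fx=8,fy=8,interpolation=cv2.INTER_CUBIC)
for n,k,(y,x,h,w) in(('scene','handle',(210,330,24,20)),('side','handle',(156,294,20,16)),('scene','milkL',(258,290,38,26)),('scene','milkR',(226,374,36,24)),('scene','milkC',(192,240,36,22)),('scene','beaker',(283,424,36,32)),('side','spray',(260,354,44,24)),('side','pot',(236,314,24,20)),('side','button',(208,338,20,22))):
    a=cv2.imread(f'pics/{n}0.png');r=cv2.matchTemplate(f(I[n][y-4:y+h+4,x-4:x+w+4]),f(a[y:y+h,x:x+w]),cv2.TM_CCOEFF_NORMED);_,m,_,l=cv2.minMaxLoc(r);print(n,k,(l[0]-32)/8,(l[1]-32)/8,round(m,3))
cv2.imwrite('pics/end.png',I['scene'])
E
```

```text
t: 24.6
tcp_pos: [0.4951, -0.2051, 0.3918]
tool_rot: [-0.703, 0.712, 0.001, -0.0]
force: [-0.2, -0.4, 0.0]
finger_gap: -0.001
t: 25.6
tcp_pos: [0.4955, -0.2051, 0.3918]
tool_rot: [-0.703, 0.712, -0.0, 0.0]
force: [-0.2, 0.3, 0.4]
finger_gap: 0.003
t 25.6 p [ 0.4955 -0.2051  0.3918] yaw -90.7 q6 0.98 F [-0.2  0.3  0.4] gap 0.0
scene handle 0.25 0.0 0.995
side handle -0.25 0.0 0.99
scene milkL 0.0 0.0 0.996
scene milkR 0.0 0.0 0.995
scene milkC 0.0 0.0 0.996
scene beaker 0.0 0.0 0.998
side spray 0.0 0.0 0.999
side pot 0.0 0.0 0.999
side button 0.0 0.0 0.999
```

View pics/end.png

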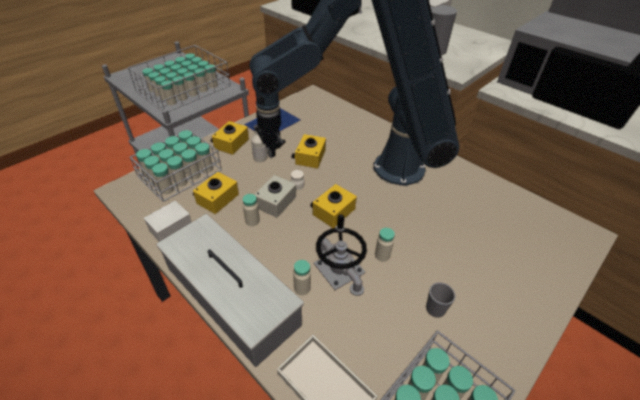

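The final view shows the handle back at (340,219), the button up at (275,187), and every bottle, the pot and the beaker unmoved (0 px shift). The arm is clear of everything.

```bash
python3 -c "
from station import manip
print(manip.sign_off())"
```

```text
the job is handed in; nothing more can be done
None
```

I turned the hand wheel one full turn anticlockwise, pressed the pump's start button fully down and let it come up again, then handed the job in at about 26 s. I pushed only with shut fingers and never gripped. I lifted off once, near 298°, because the last joint's range would not cover the whole turn.

**Wheel:** the views from after the turn put the handle about 0.5–1° short of its start. The shift was 1 px in the wrist view and 0.25 px in each fixed view. Working from the contact geometry instead gave 357.4°, about 2.6° short, which disagrees slightly. I trusted the pictures and did not nudge it further.

**Button:** it reached a hard stop with the fingertips at 86.2 mm, against 86 mm expected, and the force rose to 23 N there. It was back up afterwards, matching its first picture with 0 px shift.

**Everything else:** the three milk bottles, spray bottle, pot and beaker all showed 0 px shift. The arm ended clear, with about 0 N on the tool.

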